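Set the heat wheel of the foil press and switch it on

ROBOT

A 6-joint arm with a two-finger parallel gripper is mounted at the origin on the work surface. World frame = base frame: x ahead of the robot, y to its left, z up, the work surface at z = 0. Lengths are in m, angles in rad, forces in N, time in s.
With the tool pointing down it reaches from about 0.375 to 0.975 m from the base axis. Payload 3.8 kg.
Tool frame: the origin (TCP) lies at the very end of the fingers, on their centre line; the grasp point (between the pads) lies 19 mm behind it; z points along the fingers, y is the line along which they close (so a half turn about z gives the same grasp; the last joint's range is limited). The gripper opens to 85 mm and grips with 20 to 120 N. Pads are 22 mm wide; open, the fingers measure 114 mm over their backs; the gripper's body (76 mm by 85 mm) begins 54 mm behind the grasp point. The pads swing forward as they close: fully open they stand 13 mm farther back than shut.
Start: joints at [1.299, 0.264, 1.604, -0, 1.274, -0.037], TCP at [0.157, 0.656, 0.231] pointing down, gripper open.
Joint ranges: [-2.63, 2.63], [-0.94, 2.18], [0.31, 2.57], [-1.31, 4.45], [0, 2.66], [-2.55, 2.55]. Speed limits (rad/s): [2.57, 2.57, 3.14, 3.14, 3.14, 3.14].

INTERFACE

Orientations are given as a rotation vector (axis times angle).
In Python, from workcell import bot gives the robot as it stands. The module is installed in compiled form; this text tells all that it offers.
- The arm moves only by the tool shift_gripper, called in YAML: its name, and indented under it one key for each argument. Schema: {"type":"object","properties":{"motion":{"type":"array","items":{"type":"number"},"minItems":4,"maxItems":20},"aperture":{"type":"number"},"force":{"type":"number"},"only":{"type":"string"},"quiet":{"type":"boolean"},"lines":{"type":"string"}},"required":["motion"],"additionalProperties":false}. motion is one flat list of numbers that holds 1 to 5 rows one after another, with no inner brackets; each row has 4 numbers: dx, dy, dz in shares of the most that a row can go, 1 being 62.5 mm, then a turn about the tool's z in normalised numbers (1 is pi rad); each row shifts and turns the commanded pose from where the row before left it, along the tool's axes as they then stand; what a row does not reach is not made up. A row lasts 1/8 s, in which the tool goes at most 0.0625 m and 0.188 rad, less where a joint would pass 70% of its speed; a pose out of reach is approached as far as the arm can. aperture is the opening from 0.0 (shut) to 1.0 (fully open), set as the call begins (left out keeps the last). The fingers move at their own pace and stop on an object; force is the grip in N (left out, the last holds). Time passes only in rows, so rows that do not move let the fingers close. The tool returns the time, the measured TCP pose, the force, the opening and the grip force at its end. only (a regular expression) keeps the lines of the reply that match it, lines (a string "A,B") keeps lines A to B, and quiet returns only ok. A shift or turn number past 1, either way, is cut back to 1. Input that does not fit is refused with a message, and nothing moves.
- bot.read_state(): the state, without advancing time (a new reading comes with each control period).
- bot.read_camera(name): name is "scene" or "top" or "wrist"; returns the picture (420x560x3 uint8, red, green, blue); there is no depth.
- bot.camera_info(name): a dict with "intrinsics" (3x3 intrinsics, pixels), "k1" (the pictures are not rectified: a ray, as slopes to the right and down, at radius r is drawn at 1 + k1 r^2 times it, then the intrinsics apply), "extrinsics" (4x4, takes a point from camera to world coordinates). Camera axes: x right, y down, z forward; pixel columns grow to the right and rows downward; lengths in m; the calibration is good to about 2 mm. A picture is of the moment at which its call begins: read the wrist's pose just before it. camera_info takes no time and is no camera call; for the wrist camera it gives the pose at the moment of the call.
- bot.finish_job(): hands the job in; it is judged then, once.
Trained networks look in the newest picture that a camera, given by its name, has taken for a name from the list of things; names that differ only in an ending like _2 or _b are one class to them, and where a whole thing is asked for, a point or a joint stands for the part that bears it (a point fixed in the world has none). Each returns a list of dicts, best first, with "conf" (0 to 1); they miss things now and then, are a little off and sometimes report something else, mostly with a low value. They report only what shows in the picture. A call takes as long as a camera call.
- bot.search_frame(camera, thing): "box" ([left, top, right, bottom] in pixels, round what is visible of it).
- bot.regions_of(camera, thing): "pixels" (420x560 bool, what is visible of it) and "box" ([left, top, right, bottom] in pixels, round what is visible of it).
- bot.spot_point(camera, thing): "pixel" ([row, column] in pixels: a listed point, or the origin of a listed thing).
The state is a dict: "time": time; "q": joint angles; "joint_vel": joint speeds; "joint_torque": joint torques, N m; "tool_pos": TCP position; "tcp_rot": TCP orientation; "wrist_force": force on the tool from outside, world axes, zero at the start; "torque": the same for the moment, N m; "width": opening from 0.0 (shut) to 1.0 (fully open); "grip_force": force on a finger pad.
Only numpy, scipy, OpenCV 4.12 (cv2) and the standard library are available. Lean on these libraries where they do the work, as an engineer would, in place of code of your own. Each camera call takes 0.05 s, during which the arm holds its last target. There are 200 camera calls.

TASK

Get the hot-foil press warming up: with a fingertip, roll the knurled heat wheel on its console towards the console's front, click by click, until its full-width white line clicks in between the two white pointer ticks, and then press the near end of the power rocker down to switch it on. Only roll and press with the fingertips: pick nothing up, and leave the things standing around where they are.

Things in the scene. Friction and masses are not known exactly. Their poses are not given: they have to be found in the camera images.
- press: Fixed bench hot-foil press with console. Origin: on the table under the console's centre; x from its front to its rear, y to its left, z up. Grey console 170 (x) x 240 (y) mm, flat top 85 mm high; on it the heat wheel (x 0, y +55), power rocker (x 0, y -45) and a 4 mm high pilot lens (x +55, y -45). The dark press, 160 mm wide, 375 mm tall, stands at y -370, joined by a conduit.
- wheel_crest (a point): Fixed point on the top line of the heat wheel's rim, mid width, 103 mm above the table; axes as press. The black knurled wheel (radius 30, width 20 mm, friction about 0.9: press 4 to 8 N) turns on a level axle along y, 30 mm below. A fixed round cheek, 5 mm thick, stands close on each side, its top 3 mm lower and bearing a white pointer tick at x 0.
- heat_wheel (a joint): Wheel angle, rad; grows as its top is drawn to the console's front (-x). Sprung detents at 0, 0.524, 1.047, 1.571, 2.094 (15.7 mm of rim apart), stops just outside. At 1.571 the full-width white line is on the crest; the others have short ticks. Starts at 0, 0.524 or 1.047, the line then rear (+x) of the crest. About 2 N along the rim moves it; past half way it snaps on when let go.
- rocker_pivot (a point): Fixed point at the middle of the power rocker's top, 94 mm above the table; axes as press. Black rocker, a shallow V 38 (x) x 22 (y) mm, in a bezel whose top is 5 mm below this point. Off: the near end (x -17) stands 7 mm above this point. On: the near half lies level at this height and the far end stands up.
- power_rocker (a joint): Angle of the power rocker, rad: 0 off (start), 0.44 fully on; grows as its near end (towards the console's front) goes down. About 4 N at the near end; it snaps over at 0.22 and stays.
- glue_jar: Glass jar with a metal cap, 64 mm diameter, 75 mm tall, on the table left of the console. Origin: centre of its underside. Leave alone.
- card_case: Flat dark green leather case, 75 x 100 x 30 mm, on the table between console and press. Origin: centre of its underside. Leave alone.
- screwdriver: Screwdriver with a wooden handle, 160 mm long, lying on the table in front of the console. Origin: centre of its underside, x along it. Leave alone.
- foil_spool: Brass-coloured spool of foil, 40 mm diameter, 26 mm tall, standing on the console's top in its rear right corner. Origin: centre of its underside. Leave alone.

How it is judged:
On the way, in this order (a step that is already met when the one before it is completed fails the run):
1. the heat wheel is in the detent with its full-width line at the pointer, the power still off (value of joint heat_wheel between 1.44 and 1.7 rad and value of joint power_rocker below 0.1 rad), for 0.3 s.
2. the power rocker is on (value of joint power_rocker above 0.36 rad), for 0.2 s.
At the end, for the whole second after the job is handed in: The heat wheel rests in the detent at 1.571 rad (within 0.13), its full-width line at the pointer, the power rocker is on (above 0.36 rad), in that order, and no bystander has moved more than 20 mm (value of joint heat_wheel between 1.44 and 1.7 rad and value of joint power_rocker above 0.36 rad); the robot touches nothing.
It fails at once if the glue jar is moved or lifted (distance of glue_jar from where it was at the start of the episode above 0.02 m).
It fails at once if the card case is moved or lifted (distance of card_case from where it was at the start of the episode above 0.02 m).
It fails at once if the screwdriver is moved or lifted (distance of screwdriver from where it was at the start of the episode above 0.02 m).
It fails at once if the foil spool is moved or lifted (distance of foil_spool from where it was at the start of the episode above 0.02 m).
It also fails if it takes over 48 s, if anything falls off the work surface, if the arm or the gripper's body presses on something with over 40 N, if the wrist force passes 120 N, or if a joint passes its speed limit or range.

## Working session

There is one attempt and no reset: what is moved stays moved. The work goes in short steps, Python scripts to look and compute and a tool call to move; the robot and the scene stay as the last step left them, time stands still between calls to the robot, and variables do not carry over. Pictures are saved under pics/ and viewed, at most 10 in all, crops included, and the job is handed in when it is done.

```bash
mkdir -p pics; cat > h.py <<'E'
import numpy as np, cv2
from workcell import bot
from scipy.spatial.transform import Rotation as R
def ray(cam,px):  # px=[row,col]
    i=bot.camera_info(cam);K=np.array(i["intrinsics"]);T=np.array(i["extrinsics"]);k=i["k1"]
    d=np.array([(px[1]-K[0,2])/K[0,0],(px[0]-K[1,2])/K[1,1]]);u=d.copy()
    for _ in range(20): u=d/(1+k*(u@u))
    v=T[:3,:3]@np.array([u[0],u[1],1]);return T[:3,3],v/np.linalg.norm(v)
def atz(cam,px,z):
    o,v=ray(cam,px);return o+v*(z-o[2])/v[2]
def tri(obs):
    A=np.zeros((3,3));b=np.zeros(3)
    for c,p in obs:
        o,v=ray(c,p);P=np.eye(3)-np.outer(v,v);A+=P;b+=P@o
    return np.linalg.solve(A,b)
def proj(cam,p):
    i=bot.camera_info(cam);K=np.array(i["intrinsics"]);T=np.array(i["extrinsics"])
    c=T[:3,:3].T@(np.array(p)-T[:3,3]);u=c[:2]/c[2];u=u*(1+i["k1"]*(u@u));return [K[1,1]*u[1]+K[1,2],K[0,0]*u[0]+K[0,2]]
def save(cam,name,im=None):
    im=bot.read_camera(cam) if im is None else im
    cv2.imwrite("pics/"+name,im[:,:,::-1]);return im
E
python3 - <<'E'
from h import *
np.set_printoptions(precision=3,suppress=True)
a=save("scene","s0.png");b=save("top","t0.png")
z={"wheel_crest":.103,"rocker_pivot":.094,"press":0,"glue_jar":0,"card_case":0,"screwdriver":0,"foil_spool":.085}
for c in("scene","top"):
  for n in z:
    r=bot.spot_point(c,n)
    if r: print(c,n,[(round(q["conf"],2),np.array(q["pixel"]),atz(c,q["pixel"],z[n])) for q in r[:2]])
s=bot.read_state();print(s["time"],s["tool_pos"],s["tcp_rot"],R.from_rotvec(s["tcp_rot"]).as_matrix())
cv2.imwrite("pics/c0.png",np.hstack([a,b])[:,:,::-1])
E
```

```text
scene wheel_crest [(0.73, array([192.8, 288.2]), array([0.558, 0.08 , 0.103]))]
scene rocker_pivot [(0.8, array([200.8, 242.7]), array([ 0.522, -0.008,  0.094])), (0.27, array([177.1, 245.3]), array([0.465, 0.027, 0.094]))]
scene press [(0.58, array([229.5, 268. ]), array([0.549, 0.033, 0.   ]))]
scene glue_jar [(0.9, array([219.5, 374.2]), array([0.645, 0.252, 0.   ]))]
scene card_case [(0.6, array([240.2, 169.2]), array([ 0.466, -0.167,  0.   ])), (0.36, array([177.6, 244.5]), array([0.383, 0.06 , 0.   ]))]
scene screwdriver [(0.97, array([176.1, 246. ]), array([ 0.381,  0.065, -0.   ]))]
scene foil_spool [(0.64, array([226.5, 229. ]), array([ 0.561, -0.059,  0.085]))]
top wheel_crest [(0.61, array([194.3, 265.5]), array([0.568, 0.096, 0.103]))]
top rocker_pivot [(0.84, array([209.4, 314.2]), array([ 0.538, -0.011,  0.094]))]
top press [(0.68, array([210.5, 293.5]), array([0.543, 0.033, 0.   ]))]
top glue_jar [(0.65, array([167.5, 203.2]), array([0.643, 0.252, 0.   ]))]
top card_case [(0.71, array([247.9, 373.6]), array([ 0.458, -0.157,  0.   ]))]
top screwdriver [(0.61, array([276.7, 276.2]), array([0.386, 0.071, 0.   ]))]
top foil_spool [(0.79, array([194.2, 335.1]), array([ 0.573, -0.057,  0.085]))]
0.8 [0.157 0.656 0.231] [0.368 3.12  0.   ] [[-0.973  0.233  0.   ]
 [ 0.233  0.973  0.   ]
 [-0.     0.    -1.   ]]
```

View pics/s0.png

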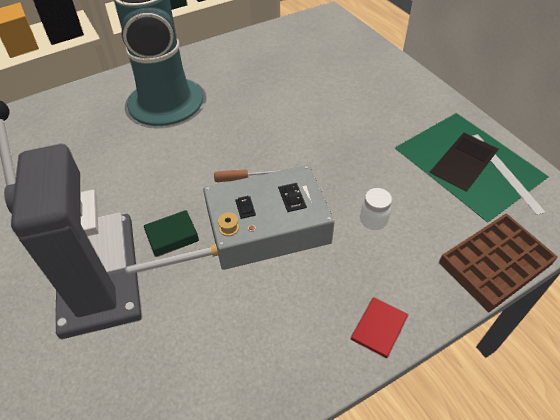

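View pics/t0.png

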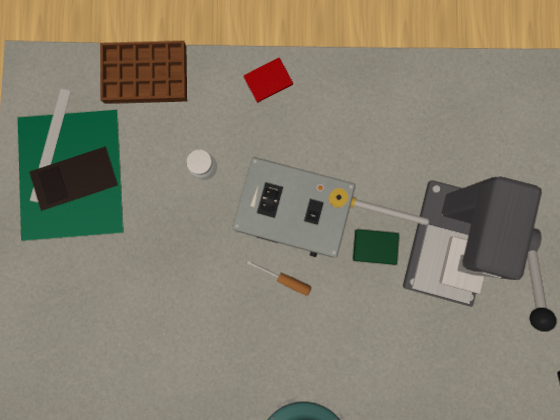

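The scene view shows the console at (270,215), with the wheel at (193,290) and the rocker at (205,245). The spool is in the rear right corner, the jar is to the left, and the screwdriver lies in front. The tool's x axis already points almost exactly to the console's front, so I'll move above it.

Careful with the scale: shifts go in shares of 62.5 mm and turns go in shares of pi rad. That gives: -0.044 m is -0.704, -0.042 m is -0.672.

shift_gripper:
  motion: [-0.704, -0.672, 0, 0, -0.704, -0.672, 0, 0, -0.704, -0.672, 0, 0, -0.704, -0.672, 0, 0, -0.704, -0.672, 0, 0]
  aperture: 0.0

```text
time: 1.42
tool_pos: [0.323, 0.3995, 0.2316]
tcp_rot: [0.367, 3.119, 0.001]
wrist_force: [1.2, -0.5, 0.1]
width: -0.0
grip_force: 0.0
```

shift_gripper:
  motion: [-0.704, -0.672, 0, 0, -0.704, -0.672, 0, 0, -0.704, -0.672, 0, 0, -0.704, -0.672, 0, 0, 0, 0, 0, 0]

```text
time: 2.05
tool_pos: [0.4562, 0.1933, 0.2316]
tcp_rot: [0.378, 3.117, -0.001]
wrist_force: [-1.1, 1.1, -0.2]
width: 0.001
grip_force: 0.0
```

```bash
python3 - <<'E'
from h import *
np.set_printoptions(precision=3,suppress=True)
s=bot.read_state();save("wrist","w0.png");print(s["time"],s["tool_pos"],bot.camera_info("wrist")["extrinsics"])
for n,z in(("wheel_crest",.103),("rocker_pivot",.094)):
    for q in bot.spot_point("wrist",n)[:2]: print(n,q["conf"],q["pixel"],atz("wrist",q["pixel"],z))
E
```

```text
2.05 [0.456 0.193 0.232] [[ 0.237  0.921  0.309  0.376]
 [ 0.972 -0.224 -0.075  0.216]
 [-0.     0.318 -0.948  0.375]
 [ 0.     0.     0.     1.   ]]
wheel_crest 0.6 [315.0, 204.8] [0.56  0.094 0.103]
rocker_pivot 0.61 [307.1, 108.1] [ 0.533 -0.006  0.094]
```

View pics/w0.png

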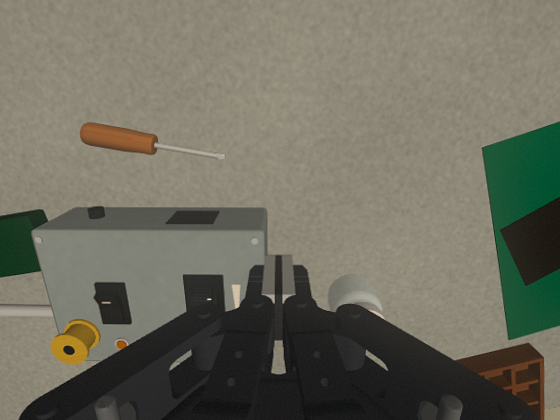

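The wheel is at about (300,205) and the rocker at (303,112), partly hidden by the gripper. I'll move to a clearer viewpoint behind the controls.

To row units: -0.041 m is -0.656, -0.0315 m is -0.504.

shift_gripper:
  motion: [-0.656, -0.504, 0, 0, -0.656, -0.504, 0, 0, -0.656, -0.504, 0, 0, -0.656, -0.504, 0, 0, 0, 0, 0, 0]

```text
time: 2.82
tool_pos: [0.5859, 0.0356, 0.231]
tcp_rot: [0.369, 3.12, -0.001]
wrist_force: [-0.9, 0.4, 1.1]
width: -0.003
grip_force: 0.0
```

```bash
python3 - <<'E'
from h import *
np.set_printoptions(precision=3,suppress=True)
s=bot.read_state();im=save("wrist","w1.png");print(s["time"],s["tool_pos"])
for n,z in(("wheel_crest",.103),("rocker_pivot",.094),("press",0)):
    for q in bot.spot_point("wrist",n)[:2]: print(n,q["conf"],q["pixel"],atz("wrist",q["pixel"],z))
E
```

```text
2.825 [0.586 0.036 0.231]
wheel_crest 0.65 [155.2, 330.3] [0.557 0.091 0.103]
rocker_pivot 0.78 [151.6, 215.1] [ 0.532 -0.006  0.094]
press 0.66 [144.5, 268.8] [0.548 0.036 0.   ]
```

View pics/w1.png

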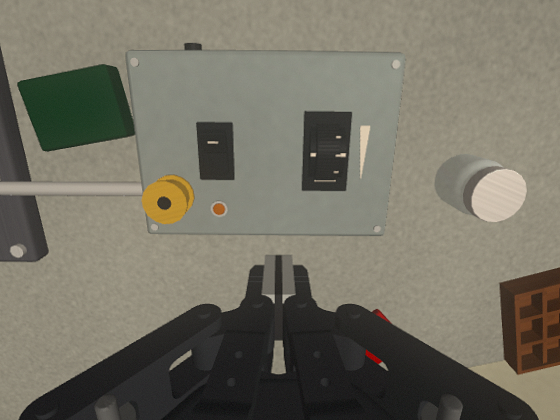

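```bash
python3 - <<'E'
from h import *
np.set_printoptions(precision=4,suppress=True)
im=cv2.imread("pics/w1.png")
cv2.imwrite("pics/c1.png",cv2.resize(im[95:205,180:380],None,fx=4,fy=4,interpolation=cv2.INTER_CUBIC))
P=[atz("wrist",p,.085)[:2] for p in((52,127),(53,403),(235,388),(233,149))]
P=np.array(P);print(P,np.linalg.norm(P[0]-P[1]),np.linalg.norm(P[1]-P[2]))
c=P.mean(0);L=np.array([[-85,-120],[-85,120],[85,120],[85,-120]])/1000
H=(L.T@(P-c));yaw=np.arctan2(H[0,1]-H[1,0],H[0,0]+H[1,1]);M=np.array([[np.cos(yaw),-np.sin(yaw)],[np.sin(yaw),np.cos(yaw)]])
print(c,yaw,"wheel",c+M@[0,.055],"rocker",c+M@[0,-.045])
w=c+M@[0,.055]
for x in(-.01,0,.01):print(proj("wrist",[*(w+M@[x,0]),.103]))
E
```

```text
[[ 0.4353 -0.0564]
 [ 0.4896  0.1692]
 [ 0.6522  0.1362]
 [ 0.5952 -0.0964]] 0.23196092394962495 0.16595631675616102
[0.5431 0.0381] -0.23325159382460056 wheel [0.5558 0.0917] rocker [ 0.5327 -0.0056]
[np.float64(142.26428184731492), np.float64(330.57671493072036)]
[np.float64(154.01506667456306), np.float64(329.96342050394446)]
[np.float64(165.50440863541786), np.float64(329.36053682711577)]
```

View pics/c1.png

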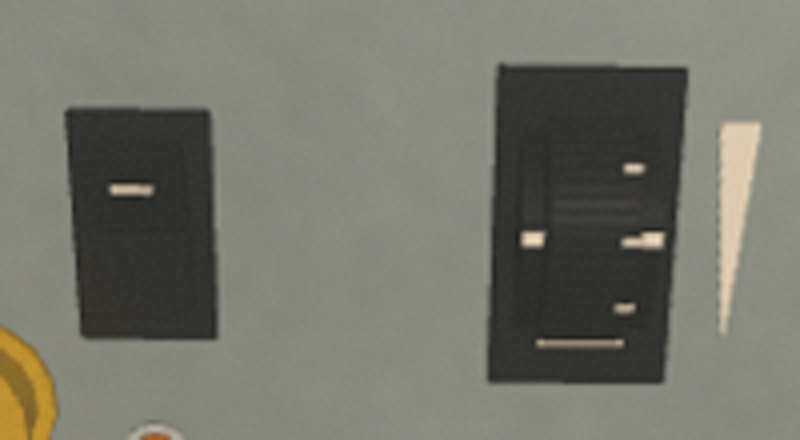

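The full-width line is two detents behind the crest, with marks at front, crest and rear. So the wheel is at 0.524 and needs two clicks. Next I'll come down just behind the crest.

To row units: 0.0387 m is 0.6192, 0.0154 m is 0.2464.

shift_gripper:
  motion: [0.184, 0.2464, 0.6192, 0, 0.184, 0.2464, 0.6192, 0, 0.184, 0.2464, 0.6192, 0, 0, 0, 0, 0, 0, 0, 0, 0]

```text
time: 3.65
tool_pos: [0.5624, 0.0896, 0.1168]
tcp_rot: [0.365, 3.118, 0.0]
wrist_force: [0.2, -0.9, 0.6]
width: 0.002
grip_force: 0.0
```

shift_gripper:
  motion: [0, 0, 0.08, 0, 0, 0, 0.048, 0, 0, 0, 0.016, 0, 0, 0, 0.016, 0, 0, 0, 0, 0]

```text
time: 4.28
tool_pos: [0.5616, 0.0888, 0.1051]
tcp_rot: [-0.368, -3.12, 0.0]
wrist_force: [0.3, -0.6, -0.7]
width: -0.003
grip_force: 0.0
```

shift_gripper:
  motion: [0, 0, 0.016, 0, 0, 0, 0, 0]

```text
time: 4.53
tool_pos: [0.5616, 0.089, 0.1041]
tcp_rot: [-0.368, -3.12, 0.0]
wrist_force: [-0.4, 1.3, 1.0]
width: 0.003
grip_force: 0.0
```

To row units: 0.001 m is 0.016.

shift_gripper:
  motion: [0, 0, 0.016, 0, 0, 0, 0, 0]

```text
time: 4.78
tool_pos: [0.5616, 0.089, 0.1032]
tcp_rot: [0.368, 3.12, -0.0]
wrist_force: [-0.7, 0.3, 0.6]
width: 0.002
grip_force: 0.0
```

shift_gripper:
  motion: [0, 0, 0.0112, 0, 0, 0, 0, 0]

```text
time: 5.03
tool_pos: [0.5619, 0.089, 0.103]
tcp_rot: [0.368, 3.119, 0.0]
wrist_force: [-0.9, -0.6, 4.2]
width: 0.003
grip_force: 1.9
```

Contact at z=0.103. I'll add a little more pressure, then drag.

shift_gripper:
  motion: [0, 0, 0.0064, 0, 0, 0, 0, 0]

```text
time: 5.28
tool_pos: [0.562, 0.089, 0.103]
tcp_rot: [0.368, 3.119, 0.0]
wrist_force: [-2.4, -1.4, 6.5]
width: -0.001
grip_force: 3.0
```

shift_gripper:
  motion: [0.048, 0, 0, 0, 0.048, 0, 0, 0, 0, 0, 0, 0]

```text
time: 5.65
tool_pos: [0.5562, 0.0904, 0.1029]
tcp_rot: [0.368, 3.119, 0.0]
wrist_force: [0.9, -1.2, 6.2]
width: -0.001
grip_force: 3.2
```

To row units: 0.003 m is 0.048, 0.001 m is 0.016.

shift_gripper:
  motion: [0.048, 0, 0, 0, 0.048, 0, 0, 0, 0.016, 0, 0, 0, 0, 0, 0, 0]

```text
time: 6.15
tool_pos: [0.5484, 0.0924, 0.1026]
tcp_rot: [-0.368, -3.119, -0.001]
wrist_force: [-3.8, 0.3, 8.7]
width: 0.002
grip_force: 3.7
```

shift_gripper:
  motion: [0, 0, -0.16, 0, -0.48, 0, -0.8, 0, -0.48, 0, -0.8, 0, 0, 0, 0, 0, 0, 0, 0, 0]

```text
time: 6.78
tool_pos: [0.6065, 0.0781, 0.2114]
tcp_rot: [-0.368, -3.118, 0.0]
wrist_force: [-0.5, -0.4, -0.2]
width: -0.001
grip_force: 0.0
```

```bash
python3 - <<'E'
from h import *
s=bot.read_state();print(s["time"],s["tool_pos"]);im=save("wrist","w2.png")
r,c=map(int,proj("wrist",[.5565,.0905,.103]));print(r,c)
cv2.imwrite("pics/c2.png",cv2.resize(im[r-40:r+50,c-60:c+60,::-1],None,fx=5,fy=5,interpolation=cv2.INTER_CUBIC))
E
```

```text
6.775 [0.6065123  0.07806662 0.211368  ]
144 277
```

View pics/c2.png

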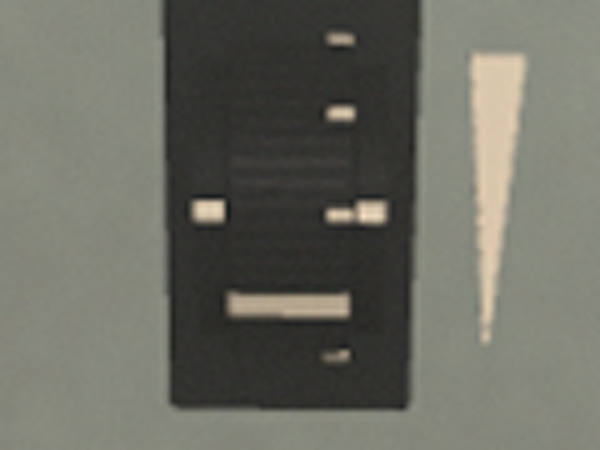

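It moved exactly one click: a short tick is at the pointers and the full-width line is one detent to the rear. I'll repeat the same stroke.

To row units: 0.05 m is 0.8, 0.0225 m is 0.36.

shift_gripper:
  motion: [0.36, 0, 0.8, 0, 0.36, 0, 0.8, 0, 0, 0, 0.112, 0, 0, 0, 0, 0, 0, 0, 0, 0]

```text
time: 7.45
tool_pos: [0.5619, 0.0886, 0.1037]
tcp_rot: [-0.367, -3.117, 0.001]
wrist_force: [-1.1, 0.2, -0.3]
width: 0.0
grip_force: 0.0
```

shift_gripper:
  motion: [0, 0, 0.024, 0, 0, 0, 0, 0]

```text
time: 7.7
tool_pos: [0.5633, 0.0885, 0.1033]
tcp_rot: [-0.368, -3.119, 0.0]
wrist_force: [-0.2, -0.6, 0.0]
width: 0.001
grip_force: 0.0
```

To row units: 0.0005 m is 0.008.

shift_gripper:
  motion: [0, 0, 0.008, 0, 0, 0, 0, 0]

```text
time: 7.95
tool_pos: [0.5635, 0.0885, 0.1031]
tcp_rot: [-0.368, -3.12, 0.0]
wrist_force: [-1.0, -0.1, 0.5]
width: -0.005
grip_force: 0.4
```

shift_gripper:
  motion: [0, 0, 0.0096, 0, 0, 0, 0, 0]

```text
time: 8.2
tool_pos: [0.5637, 0.0885, 0.103]
tcp_rot: [0.368, 3.12, -0.0]
wrist_force: [-2.7, -0.9, 5.0]
width: -0.0
grip_force: 2.3
```

To row units: 0.003 m is 0.048, 0.001 m is 0.016.

shift_gripper:
  motion: [0.048, 0, 0.0032, 0, 0.048, 0, 0, 0, 0.048, 0, 0, 0, 0.048, 0, 0, 0, 0.016, 0, 0, 0]

```text
time: 8.82
tool_pos: [0.5505, 0.0918, 0.1028]
tcp_rot: [-0.368, -3.12, -0.0]
wrist_force: [-2.1, -0.4, 6.1]
width: 0.001
grip_force: 3.3
```

shift_gripper:
  motion: [0, 0, 0, 0, 0, 0, -0.16, 0, -0.48, 0, -0.8, 0, -0.48, 0, -0.8, 0, 0, 0, 0, 0]

```text
time: 9.45
tool_pos: [0.6141, 0.0776, 0.2182]
tcp_rot: [0.368, 3.109, 0.004]
wrist_force: [0.3, 1.1, -0.6]
width: 0.001
grip_force: 0.0
```

shift_gripper:
  motion: [0, 0, 0, 0]

```text
time: 9.57
tool_pos: [0.6086, 0.0777, 0.2118]
tcp_rot: [-0.368, -3.119, -0.0]
wrist_force: [-0.4, 1.4, -1.1]
width: -0.001
grip_force: 0.0
```

```bash
python3 - <<'E'
from h import *
s=bot.read_state();print(s["time"],s["tool_pos"]);im=save("wrist","w3.png")
r,c=map(int,proj("wrist",[.5565,.0905,.103]));print(r,c)
cv2.imwrite("pics/c3.png",cv2.resize(im[r-40:r+50,c-110:c+50,::-1],None,fx=5,fy=5,interpolation=cv2.INTER_CUBIC))
E
```

```text
9.575 [0.60856844 0.07765798 0.21175078]
141 277
```

View pics/c3.png

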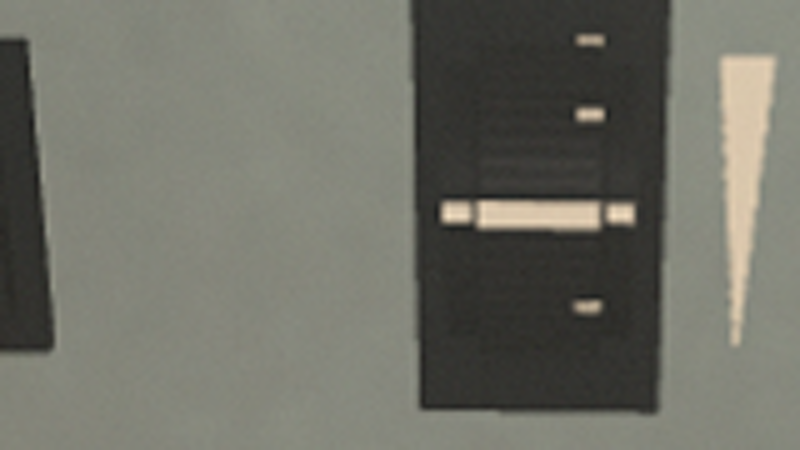

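The full-width line sits between the pointers. Next is the rocker.

To row units: 0.05 m is 0.8, -0.0332 m is -0.5312.

shift_gripper:
  motion: [0.3728, -0.5312, 0, 0, 0.3728, -0.5312, 0, 0, 0.3728, -0.5312, 0, 0, 0, 0, 0.8, 0, 0, 0, 0.768, 0]

```text
time: 10.25
tool_pos: [0.5161, -0.0031, 0.1122]
tcp_rot: [-0.369, -3.119, -0.0]
wrist_force: [0.6, -0.2, -0.4]
width: 0.0
grip_force: 0.0
```

shift_gripper:
  motion: [0, 0, 0, 0, 0, 0, 0, 0, 0, 0, 0, 0]

```text
time: 10.62
tool_pos: [0.5199, -0.0029, 0.1165]
tcp_rot: [0.367, 3.116, 0.0]
wrist_force: [0.7, 0.4, 1.0]
width: 0.002
grip_force: 0.0
```

To row units: 0.006 m is 0.096, 0.002 m is 0.032.

shift_gripper:
  motion: [0.04, 0, 0.096, 0, 0, 0, 0.08, 0, 0, 0, 0.048, 0, 0, 0, 0.032, 0, 0, 0, 0, 0]

```text
time: 11.25
tool_pos: [0.5157, -0.0025, 0.0979]
tcp_rot: [0.368, 3.12, -0.0]
wrist_force: [0.7, 0.4, -0.3]
width: 0.002
grip_force: 0.0
```

shift_gripper:
  motion: [0, 0, 0.032, 0, 0, 0, 0.032, 0, 0, 0, 0.016, 0, 0, 0, 0, 0]

```text
time: 11.75
tool_pos: [0.5159, -0.0025, 0.0937]
tcp_rot: [0.368, 3.12, -0.0]
wrist_force: [-1.2, -0.5, 3.9]
width: 0.0
grip_force: 2.0
```

To row units: 0.0006 m is 0.0096.

shift_gripper:
  motion: [0, 0, 0.0096, 0, 0, 0, 0, 0, 0, 0, 0, 0]

```text
time: 12.12
tool_pos: [0.5159, -0.0025, 0.0936]
tcp_rot: [0.368, 3.12, -0.0]
wrist_force: [-3.4, 0.5, 7.4]
width: 0.002
grip_force: 3.9
```

shift_gripper:
  motion: [0, 0, -0.32, 0, -0.48, 0, -0.8, 0, -0.56, 0, -0.8, 0, 0, 0, 0, 0, 0, 0, 0, 0]

```text
time: 12.75
tool_pos: [0.5783, -0.0175, 0.2119]
tcp_rot: [-0.368, -3.119, 0.0]
wrist_force: [-1.6, -1.1, -0.6]
width: -0.004
grip_force: 0.0
```

```bash
python3 - <<'E'
from h import *
im=save("wrist","w4.png")
r,c=map(int,proj("wrist",[.545,.043,.1]));print(r,c)
cv2.imwrite("pics/c4.png",cv2.resize(im[r-60:r+80,max(c-100,0):c+100,::-1],None,fx=4,fy=4,interpolation=cv2.INTER_CUBIC))
E
```

```text
150 340
```

View pics/c4.png

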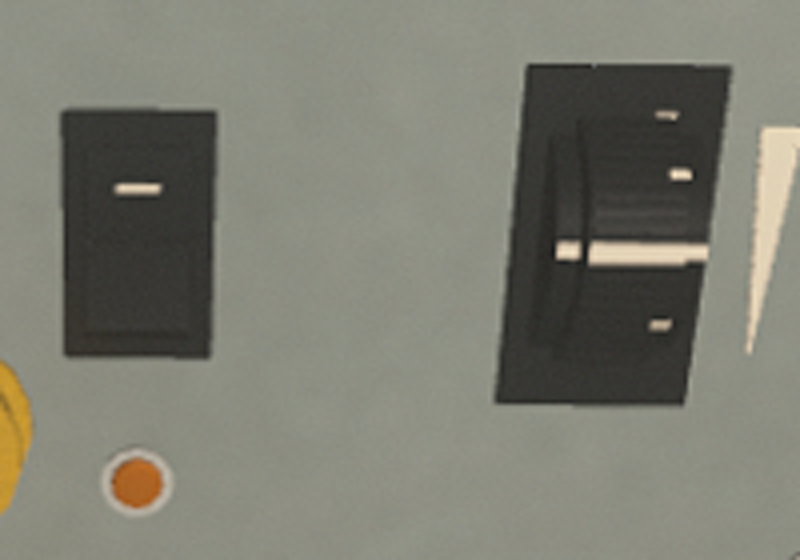

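The rocker's near half lies level: contact held at z 93.6 mm under 7 N, and the far edge is raised. The wheel line is still at the pointer and nothing else has moved, so I'm handing in.

```bash
python3 -c "
from workcell import bot
print(bot.finish_job())"
```

```text
the job is handed in; nothing more can be done
None
```

I rolled the heat wheel two clicks so its full-width line sits between the pointer ticks, then pressed the power rocker on, and handed the job in at about 13 s; the hand-in returned no verdict.

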